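# Nudge a maple plaque home into the engraver's corner stops

### The arm

A 6-joint arm with a two-finger parallel gripper is mounted at the origin on the work surface. World frame = base frame: x ahead of the robot, y to its left, z up, the work surface at z = 0. Lengths are in m, angles in degrees, forces in N, time in s.
With the tool pointing down it reaches from about 0.3 to 0.875 m from the base axis. Payload 6.4 kg.
Tool frame: the origin (TCP) lies on the centre line of the jaws, within the pads' length; the fingertips stand 17 mm ahead of it and the grasp point (between the pads) lies 2 mm behind it (manip.tip_reach is the distance from the TCP to the fingertips, in m); z points along the fingers, y is the line along which they close (so a half turn about z gives the same grasp; the last joint's range is limited). The gripper opens to 85 mm and grips with 20 to 120 N. Pads are 22 mm wide; open, the fingers measure 114 mm over their backs; the gripper's body (76 mm by 85 mm) begins 54 mm behind the grasp point. The pads swing forward as they close: fully open they stand 13 mm farther back than shut.
Start: joints at [-85.732, 10.359, 92.074, -0, 77.567, -11.82], TCP at [0.159, -0.552, 0.248] pointing down, gripper open.
Joint ranges: [-171.53, 171.53], [-51.25, 118.39], [17.06, 147.69], [-65.23, 245.23], [0, 150.52], [-178.68, 178.68]. Speed limits (degrees/s): [147.25, 147.25, 172.46, 180, 180, 180].

### API

Orientations are given as [roll, pitch, yaw] about the fixed x, y, z axes, in that order (R = Rz(yaw) Ry(pitch) Rx(roll)).
In Python, from station import telemetry, read_camera, camera_info, workorder, models, manip gives the robot as it stands. The module is installed in compiled form; this text tells all that it offers.
- The arm moves only by the tool play_rows, never from a script. Its argument "increments" is a list of rows, each a list of 7 numbers: the shift along the world's x, y, z in m, then the turn, a rotation vector about the world's x, y, z in rad, then the finger opening in m, from 0 to 0.0854. In form: [[tx, ty, tz, ax, ay, az, gripper], ...]. A call has 1 to 12 rows; each row shifts and turns the commanded pose from where the row before left it; what a row does not reach is not made up. A row lasts 1/12 s, in which the tool goes at most 41.7 mm and 7.16 degrees, less where a joint would pass 70% of its speed; a pose out of reach is approached as far as the arm can. A call with a gripper value outside its range is refused whole. The fingers move at their own pace and stop on an object; the grip force is fixed at half the most. Time passes only in rows, so rows that do not move let the fingers close. It gives the time, the measured TCP pose, the force, the opening and the grip force at its end, in the units of the state.
- telemetry.observe(): the state, without advancing time (a new reading comes with each control period).
- read_camera(name): name is "scene" or "top" or "wrist"; returns the picture (420x560x3 uint8, blue, green, red); there is no depth.
- camera_info(name): a dict with "fovy" (degrees; the focal length in pixels is half the picture's height over the tangent of half this angle, whatever the lens; pixels are square), "cx", "cy" (the principal point, pixels), "pose" (4x4, takes a point from camera to world coordinates); the wrist camera has in their place "tool_from_camera" (4x4, takes a point from camera to tool coordinates, whose origin is the TCP and whose axes are the flange's). Camera axes: x right, y up, looking along -z (the intrinsics and any distortion apply to the point x, -y, -z); pixel columns grow to the right and rows downward; lengths in m; the calibration is good to about 2 mm. A picture is of the moment at which its call begins: read the wrist's pose just before it. camera_info takes no time and is no camera call.
- workorder.finish_job(): hands the job in; it is judged then, once.
Trained networks look in the newest picture that a camera, given by its name, has taken for a name from the list of things; names that differ only in an ending like _2 or _b are one class to them, and where a whole thing is asked for, a point or a joint stands for the part that bears it (a point fixed in the world has none). Each returns a list of dicts, best first, with "conf" (0 to 1); they miss things now and then, are a little off and sometimes report something else, mostly with a low value. They report only what shows in the picture. A call takes as long as a camera call. They do not tell look-alikes from the thing itself.
- models.search_frame(camera, name): "position" ([x, y, z] in m, in world coordinates, good to about 4 mm: the middle of the surface that is visible of it).
- models.silhouettes(camera, name): "pixels" (420x560 bool, what is visible of it).
The state is a dict: "time_s": time; "joint_positions": joint angles; "joint_vel": joint speeds; "tau": joint torques, N m; "tool_pos": TCP position; "orientation": TCP orientation; "wrist_force": force on the tool from outside, world axes, zero at the start; "moment": the same for the moment, N m; "grip_width": finger opening in m; "grasp_force": force on a finger pad.
Only numpy, scipy, OpenCV 4.12 (cv2) and the standard library are available. Lean on these libraries where they do the work, as an engineer would, in place of code of your own. Each camera call takes 0.05 s, during which the arm holds its last target. There are 200 camera calls.

### The job

Pick up the wooden push block by its upright grip and, keeping the fingers off the plaque, use the block to slide the maple plaque across the engraver's bed: first its long far edge flat against the far stop, then along that stop until its end meets the side stop, and hold it snug against both for a moment. Push lightly, about 5 N, no harder, for the stops are held only by magnets; do not lift the plaque or disturb anything else. Finally stand the push block back upright on the bench, leaving the plaque square in the corner.

Things in the scene. Friction and masses are not known exactly. Their poses are not given: they have to be found in the camera images.
- engraver: open-frame laser engraver, 400 (x) x 420 (y) mm over its aluminium frame, 58 mm high; turned by up to about 12 degrees. Origin: centre of its underside, at bench height; x points away from the robot, y left, z up. Inside the frame (opening 360 x 380 mm) lies a flat honeycomb bed, its top 22 mm above the origin. A 50 mm high control box is fixed outside the near side.
- laser (a point): centre of the black laser module, 86 mm above the bench, at x = -108, y = 125 mm of the engraver. The module measures 45 x 60 x 76 mm (top 123 mm above the bench) and hangs on the far side of the parked gantry beam, which crosses the bed in y near its near end (engraver x = -155 to -135 mm, 65 to 106 mm above the bench).
- corner (a point): nominal inside corner, at bed height (22 mm above the bench). Axes as the engraver. With both stop bars set fully back, the far bar's face is the plane x = 0 and the side bar's face the plane y = 0; but each bar may be set up to 10 mm in from there (towards negative x, or negative y). The settings differ every time, are not reported and must be found by touch. The plaque belongs at negative x, y.
- far_stop: far edge stop: two dark magnet blocks with thumb screws, fixed on the bed, and in front of them an aluminium bar 230 mm long (y), 12 mm wide, 10 mm high. Origin: midway between the blocks, on the bed. The bar's face towards the robot is at its own x = -27 mm or up to 10 mm nearer the robot, parallel to the engraver's y. It is rigid; over 10 N of the plaque on it counts as shifting the magnets.
- side_stop: side edge stop, on the left, built the same with a bar 118 mm long, running from the corner towards the robot; it is turned a quarter turn (its own x is the engraver's y). The bar's face is at its own x = -27 mm or up to 10 mm further right, parallel to the engraver's x. Rigid; over 10 N of the plaque on it counts as shifting the magnets.
- plaque: loose flat plaque of pale maple, 85 (x) x 130 (y) x 12 (z) mm, about 0.1 kg, on the honeycomb bed 1 to 10 cm short of each stop, turned by up to 20 degrees from the engraver. Origin: centre of its underside. It slides at under 2 N. In place its axes are parallel to the engraver's, its +x side touches the far bar and its +y end the side bar.
- plaque_corner (a point): the plaque's far left bottom corner (its own x = +42.5, y = +65 mm): the one that goes into the corner between the stops.
- push_block: loose pale beech push block, 0.12 kg, standing on the bench left or right of the engraver: base 70 (x) x 46 (y) x 16 (z) mm with flat upright sides, and on its middle an upright grip 46 (x) x 24 (y) mm, flat from 16 to 70 mm above the underside, rounded top at 82 mm. Origin: centre of its underside. The fingers close across its y (24 mm). Long sides and ends of the base can push.
- sanding_block: bystander: cork sanding block, 105 x 55 x 35 mm, on the bench at the other side of the engraver. Origin: centre of its underside.
- hold_puck: bystander: small steel puck, 22 mm across, 12 mm high, on the near right part of the bed, right of and nearer than the plaque. Origin: centre of its underside.
- focus_gauge: bystander: small white stepped focus gauge, 20 mm across, 24 mm high, standing on the left part of the bed, nearer the robot than the side stop. Origin: centre of its underside.
- glue_bottle: bystander: white bottle, 54 mm across, 150 mm high, standing left of the engraver. Origin: centre of its underside.
- turned_bowl: bystander: turned wooden bowl, 160 mm across, 60 mm high, right of the engraver. Origin: centre of its underside.
Things that resemble listed ones, but are neither listed nor needed, are in the scene too. Leave any blue look-alike of the plaque alone.

How it is judged:
By the outcome, as a careful person would: the job done as asked, in the order asked, and still so for the second after the job is handed in, with the robot touching nothing.
It also fails if it takes over 72 s, if anything falls off the work surface, if the arm or the gripper's body presses on something with over 40 N, if the wrist force passes 120 N, or if a joint passes its speed limit or range.

## Working session

There is one attempt and no reset: what is moved stays moved. The work goes in short steps, Python scripts to look and compute and a tool call to move; the robot and the scene stay as the last step left them, time stands still between calls to the robot, and variables do not carry over. Pictures are saved under pics/ and viewed, at most 10 in all, crops included, and the job is handed in when it is done.

Besides the shell and the picture viewer there is one more tool, called after ">>>" by a JSON object that holds its "op" and its "data", one argument or row to a line. play_rows: Moves the arm, as the interface text tells. Its arguments: {"type":"object","properties":{"increments":{"type":"array"}},"required":["increments"]}

```bash
ls; mkdir -p pics; cat > h.py <<'E'
import numpy as np, cv2
from station import telemetry, read_camera, camera_info, workorder, models, manip
def K(c):
    i=camera_info(c); f=210/np.tan(np.radians(i['fovy']/2)); return i,f
def pose(c):
    i,f=K(c)
    if 'pose' in i: return np.array(i['pose']),i,f
    s=telemetry.observe(); r,p,y=np.radians(s['orientation'])
    from scipy.spatial.transform import Rotation as R
    T=np.eye(4); T[:3,:3]=R.from_euler('xyz',[r,p,y]).as_matrix(); T[:3,3]=s['tool_pos']
    return T@np.array(i['tool_from_camera']),i,f
def p2w(uv,z,P):
    T,i,f=P
    uv=np.atleast_2d(np.array(uv,float))
    d=np.c_[(uv[:,0]-i['cx'])/f,-(uv[:,1]-i['cy'])/f,-np.ones(len(uv))]@T[:3,:3].T
    s=(z-T[2,3])/d[:,2]
    return T[:3,3]+d*s[:,None]
def w2p(X,P):
    T,i,f=P
    X=np.atleast_2d(np.array(X,float)); c=(X-T[:3,3])@T[:3,:3]
    return np.c_[i['cx']+f*c[:,0]/-c[:,2], i['cy']-f*c[:,1]/-c[:,2]]
E
python3 - <<'E'
from h import *
for c in ['scene','top']:
    im=read_camera(c); cv2.imwrite(f'pics/{c}0.png',im)
    i=camera_info(c); print({k:(np.round(v,3).tolist()) if k!='model' else v for k,v in i.items() if not isinstance(v,str)})
    for n in ['plaque','push_block','engraver','far_stop','side_stop','sanding_block','hold_puck','focus_gauge','glue_bottle','turned_bowl','laser']:
        print(c,n,[(np.round(d['position'],3).tolist(),round(d['conf'],2)) for d in models.search_frame(c,n)][:3])
print({k:np.round(v,3).tolist() for k,v in camera_info('wrist').items() if not isinstance(v,str)})
print(telemetry.observe())
E
```

```text
pics
{'fovy': 52.258, 'cx': 275.599, 'cy': 208.879, 'pose': [[0.649, -0.59, 0.48, 1.044], [0.761, 0.495, -0.421, -0.541], [0.011, 0.638, 0.77, 0.991], [0.0, 0.0, 0.0, 1.0]]}
scene plaque [([0.572, -0.022, 0.029], 0.95), ([0.211, 0.289, 0.01], 0.76), ([0.347, -0.484, 0.011], 0.71)]
scene push_block [([0.477, -0.392, 0.031], 0.75), ([0.572, -0.02, 0.033], 0.45)]
scene engraver [([0.551, -0.032, 0.021], 0.79), ([0.645, 0.4, 0.08], 0.36)]
scene far_stop [([0.675, 0.034, 0.035], 0.82), ([0.645, 0.402, 0.081], 0.3)]
scene side_stop [([0.585, 0.142, 0.032], 0.7)]
scene sanding_block []
scene hold_puck [([0.479, -0.167, 0.036], 0.39)]
scene focus_gauge [([0.471, 0.137, 0.034], 0.51), ([0.482, -0.168, 0.036], 0.34)]
scene glue_bottle [([0.641, 0.405, 0.08], 0.66)]
scene turned_bowl [([0.64, -0.42, 0.029], 0.93)]
scene laser [([0.55, -0.034, 0.022], 0.84)]
{'fovy': 44.32, 'cx': 274.148, 'cy': 215.087, 'pose': [[-0.0, 0.992, -0.129, 0.255], [-1.0, -0.001, -0.003, -0.034], [-0.003, 0.129, 0.992, 1.709], [0.0, 0.0, 0.0, 1.0]]}
top plaque [([0.34, -0.481, 0.012], 0.91), ([0.567, -0.02, 0.034], 0.8
[... 647 characters left out ...]
0]]}
{'time_s': 1.2, 'joint_positions': array([-8.57327730e+01,  1.03574212e+01,  9.20752145e+01, -1.14720149e-03,
        7.75672579e+01, -1.18175538e+01]), 'joint_vel': array([-0.0012725 ,  0.00193404,  0.04234139,  0.06259676,  0.03870412,
        0.03619278]), 'tau': array([ 1.92907428e-03, -4.44839180e+01, -3.51679337e+01, -2.03922823e-04,
        3.90627274e-04, -3.72792988e-05]), 'tool_pos': array([ 0.15934539, -0.55248612,  0.24829714]), 'orientation': array([-1.79999875e+02,  1.11834955e-03,  1.60850277e+01]), 'wrist_force': array([ 0.16055622, -0.06369008,  0.00282905]), 'moment': array([ 0.006082  ,  0.00473177, -0.03093904]), 'grasp_force': 0.0, 'grip_width': 0.08586554284804318}
```

View pics/scene0.png

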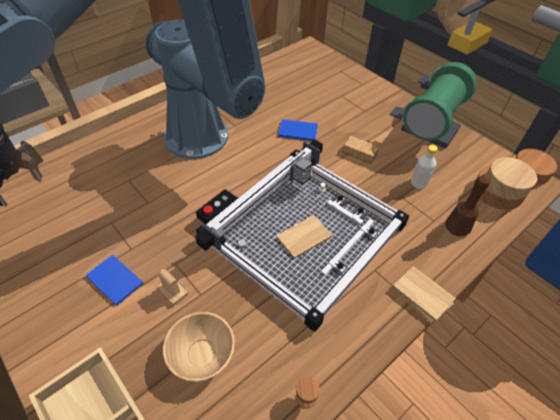

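View pics/top0.png

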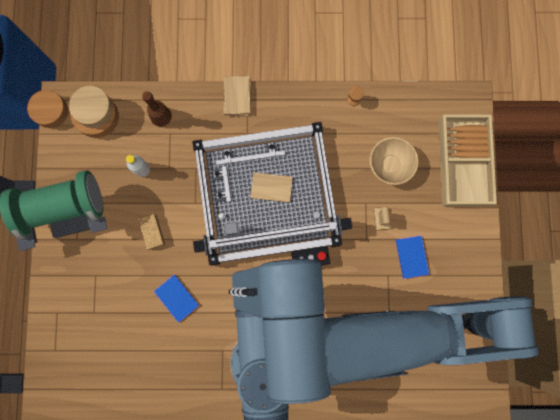

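```bash
python3 -c "
from h import *
for c in ['scene','top']:print({k:v for k,v in camera_info(c).items() if k!='pose'})"
```

```text
{'fovy': 52.25805724036715, 'cx': 275.59945065082366, 'cy': 208.87899132033752}
{'fovy': 44.3196936479408, 'cx': 274.1480456112185, 'cy': 215.08723708147215}
```

The scene view shows the engraver centred near (305,235), with the plaque at (305,236), the far bar at (350,247), the side bar at (347,210) and the push block at (170,290). The top view shows the plaque at (272,187), the far bar at (250,155), the side bar at (225,183) and the push block at (382,218). The blue tiles are decoys.

```bash
python3 - <<'E'
from h import *
P=pose('top')
z={'plaque':.034,'push_block':.016}
for n in z:
    for d in models.silhouettes('top',n)[:3]:
        m=d['pixels'].astype(np.uint8); b=cv2.boxPoints(cv2.minAreaRect(cv2.findNonZero(m)))
        w=p2w(b,z[n],P); print(n,round(d['conf'],2),m.sum(),w[:,:2].round(3).tolist(),w.mean(0).round(3)[:2])
w=p2w([(198,146),(318,128),(336,232),(213,254)],.058,P)
print(w.round(3).tolist(),w.mean(0))
for a,b in ((0,1),(1,2),(2,3),(3,0)): d=w[b]-w[a]; print(np.linalg.norm(d),np.degrees(np.arctan2(d[1],d[0])))
E
```

```text
plaque 0.95 1050 [[0.391, -0.422], [0.409, -0.508], [0.282, -0.529], [0.265, -0.443]] [ 0.337 -0.475]
plaque 0.74 1113 [[0.227, 0.363], [0.283, 0.294], [0.183, 0.21], [0.127, 0.278]] [0.205 0.286]
plaque 0.55 1025 [[0.528, 0.052], [0.616, 0.044], [0.602, -0.089], [0.515, -0.08]] [ 0.565 -0.018]
push_block 0.6 325 [[0.496, -0.357], [0.502, -0.407], [0.431, -0.414], [0.425, -0.364]] [ 0.464 -0.386]
push_block 0.24 1011 [[0.533, 0.05], [0.62, 0.041], [0.606, -0.09], [0.518, -0.08]] [ 0.569 -0.02 ]
[[0.7, 0.221, 0.058], [0.76, -0.174, 0.058], [0.415, -0.228, 0.058], [0.345, 0.167, 0.058]] [ 0.55503249 -0.00328179  0.058     ]
0.39973132051280813 -81.29981229118013
0.34892978363321214 -171.11710413299772
0.4006339221528299 100.11402853033545
0.35881327365900445 8.753210522037882
```

>>> {"op": "play_rows", "data": {
  "increments": [
    [0.025,0.02,0,0,0,0,0.0854],
    [0.03,0.02,0,0,0,0,0.0854],
    [0.03,0.02,0,0,0,0,0.0854],
    [0.03,0.02,0,0,0,0,0.0854],
    [0.03,0.02,0,0,0,0,0.0854],
    [0.03,0.02,0,0,0,0,0.0854],
    [0.03,0.02,0,0,0,0,0.0854],
    [0,0,0,0,0,0,0.0854],
    [0,0,0,0,0,0,0.0854]
  ]
}}

```text
time_s: 2.05
tool_pos: [0.3658, -0.4113, 0.2484]
orientation: [180.0, 0.0, 16.3]
wrist_force: [-1.3, -0.1, -0.2]
grip_width: 0.0852
grasp_force: 0.0
```

```bash
python3 - <<'E'
from h import *
P=pose('wrist'); im=read_camera('wrist'); cv2.imwrite('pics/w1.png',im)
d=models.silhouettes('wrist','push_block')
for q in d[:3]: print(q['conf'],q['pixels'].sum())
print([(x['position'],x['conf']) for x in models.search_frame('wrist','push_block')])
E
```

```text
[([0.4642, -0.3844, 0.0681], 0.64)]
```

View pics/w1.png

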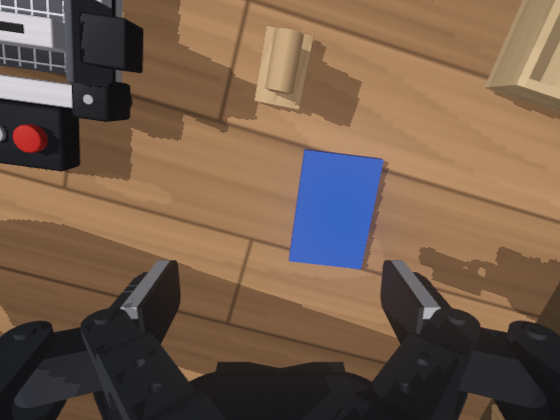

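The wrist view shows the push block at the top centre. Its base corners are roughly (267,26), (313,34), (299,109) and (256,102), and the blue tile lies below it.

```bash
python3 - <<'E'
from h import *
P=pose('wrist')
w=p2w([(267,26),(313,34),(299,109),(256,102)],.014,P); print(w.round(3).tolist(),w.mean(0))
for a,b in ((0,1),(1,2),(2,3),(3,0)): d=w[b]-w[a]; print(np.linalg.norm(d),np.degrees(np.arctan2(d[1],d[0])))
w=p2w([(280,30),(301,33),(292,95),(269,90)],.070,P); print(w.round(3).tolist(),w.mean(0))
E
```

```text
[[0.496, -0.363, 0.014], [0.502, -0.407, 0.014], [0.431, -0.415, 0.014], [0.426, -0.371, 0.014]] [ 0.46372071 -0.38880165  0.014     ]
0.04465647924879479 -82.82563307903642
0.07052430243904396 -173.9835256264941
0.044151849025463825 97.22141959758984
0.07055216523824005 6.426814140759458
[[0.486, -0.379, 0.07], [0.489, -0.396, 0.07], [0.441, -0.402, 0.07], [0.439, -0.382, 0.07]] [ 0.46353712 -0.38973085  0.07      ]
```

>>> {"op": "play_rows", "data": {
  "increments": [
    [0.02,0.0045,0,0,0,-0.034,0.0854],
    [0.02,0.0045,0,0,0,-0.034,0.0854],
    [0.02,0.0045,0,0,0,-0.034,0.0854],
    [0.02,0.0045,-0.01,0,0,-0.034,0.0854],
    [0.018,0.0045,-0.02,0,0,-0.034,0.0854],
    [0,0,-0.035,0,0,0,0.0854],
    [0,0,-0.035,0,0,0,0.0854],
    [0,0,-0.035,0,0,0,0.0854],
    [0,0,-0.03,0,0,0,0.0854],
    [0,0,-0.02,0,0,0,0.0854],
    [0,0,-0.015,0,0,0,0.0854],
    [0,0,0,0,0,0,0.0854]
  ]
}}

```text
time_s: 3.2
tool_pos: [0.4593, -0.3891, 0.0442]
orientation: [-179.7, 0.2, 6.2]
wrist_force: [-0.4, 0.0, -0.5]
grip_width: 0.0854
grasp_force: 0.0
```

>>> {"op": "play_rows", "data": {
  "increments": [
    [0,0,0,0,0,0,0.06],
    [0,0,0,0,0,0,0.04],
    [0,0,0,0,0,0,0.02],
    [0,0,0,0,0,0,0.01],
    [0,0,0,0,0,0,0.01],
    [0,0,0,0,0,0,0.01],
    [0,0,0,0,0,0,0.01],
    [0,0,0,0,0,0,0.01]
  ]
}}

```text
time_s: 3.87
tool_pos: [0.463, -0.3907, 0.0496]
orientation: [179.9, -0.1, 6.4]
wrist_force: [-0.4, 0.7, 6.3]
grip_width: 0.0234
grasp_force: 59.9
```

>>> {"op": "play_rows", "data": {
  "increments": [
    [0,0,0.01,0,0,0,0.01],
    [0,0,0.02,0,0,0,0.01],
    [0,0,0.03,0,0,0,0.01],
    [0,0,0.035,0,0,0,0.01],
    [0,0.01,0.035,0,0,0.1,0.01],
    [0,0.02,0.03,0,0,0.115,0.01],
    [0.01,0.025,0.03,0,0,0.115,0.01],
    [0.01,0.03,0.02,0,0,0.115,0.01],
    [0.01,0.03,0.02,0,0,0.115,0.01],
    [0.01,0.03,0.01,0,0,0.115,0.01],
    [0.01,0.03,0.01,0,0,0.115,0.01],
    [0.01,0.03,0,0,0,0.115,0.01]
  ]
}}

```text
time_s: 4.87
tool_pos: [0.5232, -0.1838, 0.3015]
orientation: [179.8, -0.0, 58.5]
wrist_force: [1.2, 0.2, -0.7]
grip_width: 0.0237
grasp_force: 59.0
```

>>> {"op": "play_rows", "data": {
  "increments": [
    [0.01,0.03,0,0,0,0.115,0.01],
    [0.01,0.03,0,0,0,0.115,0.01],
    [0.01,0.03,0,0,0,0.115,0.01],
    [0.007,0.025,0,0,0,0.115,0.01],
    [0,0.01,0,0,0,0.115,0.01],
    [0,0,0,0,0,0.115,0.01],
    [0,0,0,0,0,0,0.01],
    [0,0,0,0,0,0,0.01],
    [0,0,0,0,0,0,0.01]
  ]
}}

```text
time_s: 5.62
tool_pos: [0.5592, -0.0603, 0.2983]
orientation: [-180.0, 0.0, 97.5]
wrist_force: [0.1, -0.8, -1.6]
grip_width: 0.0237
grasp_force: 59.0
```

```bash
python3 - <<'E'
from h import *
P=pose('wrist'); im=read_camera('wrist'); cv2.imwrite('pics/w2.png',cv2.resize(im,(800,600),interpolation=cv2.INTER_CUBIC))
s=telemetry.observe();print(s['tool_pos'],s['orientation'],s['grip_width'],s['time_s'],s['wrist_force'])
import pickle; pickle.dump(P,open('P2.pkl','wb'))
for q in models.silhouettes('wrist','plaque')[:2]:
    m=q['pixels'].astype(np.uint8); b=cv2.boxPoints(cv2.minAreaRect(cv2.findNonZero(m)))
    w=p2w(b,.034,P); print(q['conf'],m.sum(),b.round(0).tolist(),w[:,:2].round(4).tolist(),w.mean(0))
E
```

```text
[ 0.55917949 -0.06043578  0.29836129] [-1.79993131e+02  2.62119491e-03  9.75400027e+01] 0.023570369904065084 5.6667 [ 0.47103768 -0.30661039 -1.89130707]
0.76 7480 [[245.0, 166.0], [270.0, 62.0], [347.0, 81.0], [322.0, 185.0]] [[0.5169, -0.0639], [0.5327, 0.0503], [0.6174, 0.0421], [0.6087, -0.0746]] [ 0.56892768 -0.01152027  0.034     ]
```

View pics/w2.png

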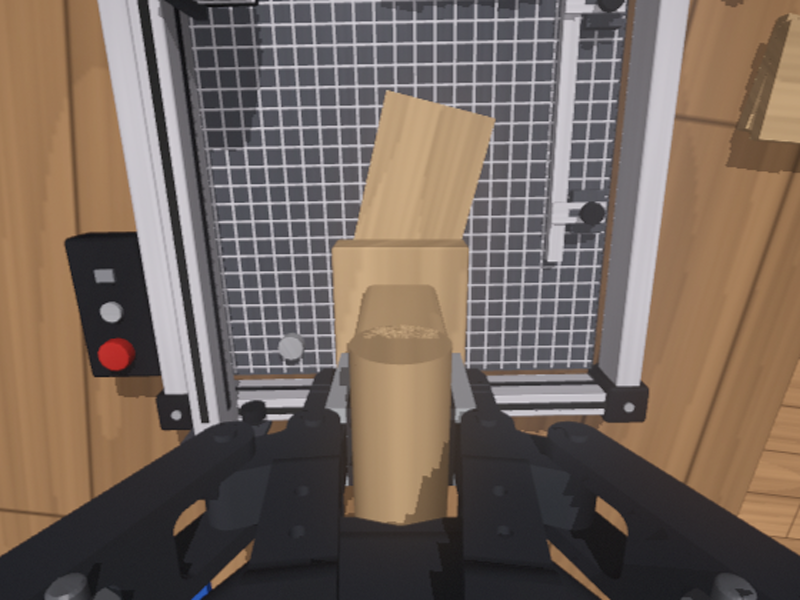

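The wrist view (800 px scale) shows the plaque's far left corner at (494,118) and near left corner at (387,91). The far bar's face runs along x≈548–566 and the puck is at (290,348). I'll measure the engraver's yaw from the honeycomb grid, after rectifying the bed plane.

```bash
python3 - <<'E'
from h import *
import pickle
P=pickle.load(open('P2.pkl','rb')); im=cv2.resize(cv2.imread('pics/w2.png'),(560,420),interpolation=cv2.INTER_AREA)
def rect(yaw,z,c=(0.555,-0.003),h=200,res=.0005):
    y=np.radians(yaw); n=int(2*h/1000/res)
    v,u=np.mgrid[0:n,0:n]; X=(n/2-v)*res; Y=(n/2-u)*res
    W=np.stack([c[0]+np.cos(y)*X-np.sin(y)*Y,c[1]+np.sin(y)*X+np.cos(y)*Y,np.full_like(X,z)],-1)
    p=w2p(W.reshape(-1,3),P).reshape(n,n,2).astype(np.float32)
    return cv2.remap(im,p[...,0],p[...,1],cv2.INTER_LINEAR)
best=[]
for yaw in np.arange(4,13,.25):
    g=cv2.cvtColor(rect(yaw,.022),cv2.COLOR_BGR2GRAY).astype(float)
    a=g[420:800,340:620]; a=g[100:330,250:420]   # placeholder windows
    s1=g[520:700,230:520]; 
    s=[]
    for w in (g[470:720,150:330],g[180:330,330:560],g[520:700,480:640]):
        s+= [np.var(np.diff(w.mean(0))),np.var(np.diff(w.mean(1)))]
    best.append([yaw]+s)
b=np.array(best)
print('peaks',[(b[np.argmax(b[:,k]),0]) for k in range(1,7)])
r=rect(9,.032); 
for k in range(0,800,100): cv2.line(r,(k,0),(k,6),(0,0,255),1);cv2.line(r,(0,k),(6,k),(0,0,255),1)
cv2.imwrite('pics/r9.png',r[0:600])
E
```

```text
peaks [np.float64(8.25), np.float64(8.75), np.float64(8.75), np.float64(8.75), np.float64(8.5), np.float64(8.75)]
```

View pics/r9.png

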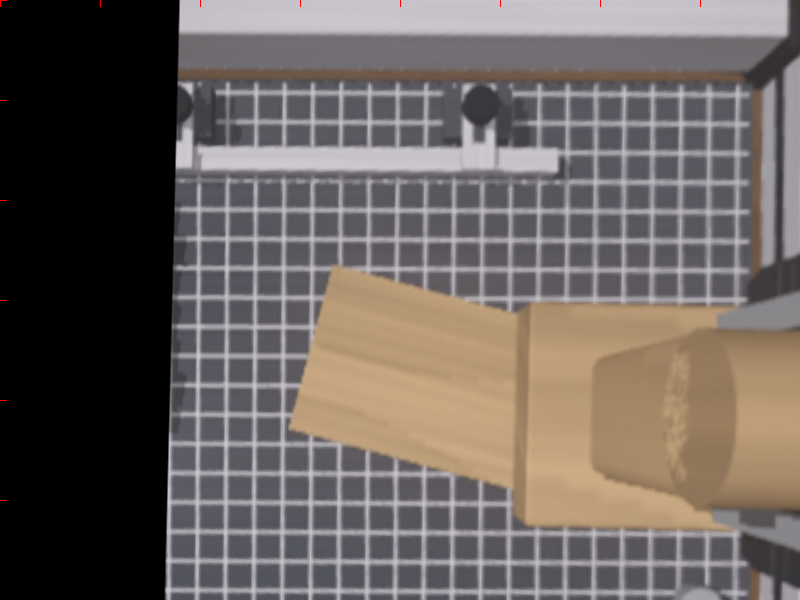

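Rectified at 0.5 mm/px, the far bar's front edge is at row 171 and parallel to the grid. The plaque's far left corner is at (334,265) and its near left corner at (290,428), so it is turned about −15° relative to the engraver. The engraver's yaw is about 8.7°. Next I'll lower the block behind the plaque.

>>> {"op": "play_rows", "data": {
  "increments": [
    [-0.02,0.0065,0,0,0,0.01,0.01],
    [-0.02,0.0065,0,0,0,0.0103,0.01],
    [-0.02,0.0065,0,0,0,0,0.01],
    [-0.02,0.0065,0,0,0,0,0.01],
    [0,0,-0.0348,0,0,0,0.01],
    [0,0,-0.0348,0,0,0,0.01],
    [0,0,-0.0348,0,0,0,0.01],
    [0,0,-0.0348,0,0,0,0.01],
    [0,0,-0.03,0,0,0,0.01],
    [0,0,-0.025,0,0,0,0.01],
    [0,0,-0.012,0,0,0,0.01],
    [0,0,0,0,0,0,0.01]
  ]
}}

```text
time_s: 6.72
tool_pos: [0.4768, -0.0337, 0.089]
orientation: [-179.7, -0.2, 98.8]
wrist_force: [-0.1, -0.0, -0.5]
grip_width: 0.0236
grasp_force: 59.4
```

>>> {"op": "play_rows", "data": {
  "increments": [
    [0,0,-0.01,0,0,0,0.01],
    [0,0,-0.0086,0,0,0,0.01],
    [0,0,0,0,0,0,0.01],
    [0,0,0,0,0,0,0.01],
    [0,0,0,0,0,0,0.01]
  ]
}}

```text
time_s: 7.13
tool_pos: [0.4799, -0.0342, 0.0742]
orientation: [179.9, 0.0, 98.9]
wrist_force: [0.7, 0.4, -1.9]
grip_width: 0.0234
grasp_force: 59.4
```

>>> {"op": "play_rows", "data": {
  "increments": [
    [0.003,0.00045,0,0,0,0,0.01],
    [0.003,0.00045,0,0,0,0,0.01],
    [0.003,0.00045,0,0,0,0,0.01],
    [0.003,0.00045,0,0,0,0,0.01],
    [0.003,0.00045,0,0,0,0,0.01],
    [0.003,0.00045,0,0,0,0,0.01],
    [0.003,0.00045,0,0,0,0,0.01],
    [0.003,0.00045,0,0,0,0,0.01],
    [0.003,0.00045,0,0,0,0,0.01],
    [0.003,0.00045,0,0,0,0,0.01],
    [0.003,0.00045,0,0,0,0,0.01],
    [0.003,0.00045,0,0,0,0,0.01]
  ]
}}

```text
time_s: 8.13
tool_pos: [0.5157, -0.0286, 0.0735]
orientation: [-180.0, -0.0, 98.9]
wrist_force: [0.4, 0.0, -1.5]
grip_width: 0.0233
grasp_force: 59.3
```

>>> {"op": "play_rows", "data": {
  "increments": [
    [0.003,0.00045,0,0,0,0,0.01],
    [0.003,0.00045,0,0,0,0,0.01],
    [0.003,0.00045,0,0,0,0,0.01],
    [0.003,0.00045,0,0,0,0,0.01],
    [0.003,0.00045,0,0,0,0,0.01],
    [0.003,0.00045,0,0,0,0,0.01],
    [0.003,0.00045,0,0,0,0,0.01],
    [0.003,0.00045,0,0,0,0,0.01],
    [0.003,0.00045,0,0,0,0,0.01],
    [0.002,0.0003,0,0,0,0,0.01],
    [0.001,0.00015,0,0,0,0,0.01],
    [0,0,0,0,0,0,0.01]
  ]
}}

```text
time_s: 9.13
tool_pos: [0.5457, -0.0241, 0.0736]
orientation: [180.0, 0.0, 98.9]
wrist_force: [-0.3, 0.2, -2.1]
grip_width: 0.0232
grasp_force: 59.3
```

```bash
python3 - <<'E'
from h import *
import pickle
P=pose('wrist'); im=read_camera('wrist'); cv2.imwrite('pics/w3.png',cv2.resize(im,(800,600),interpolation=cv2.INTER_CUBIC))
pickle.dump(P,open('P3.pkl','wb'))
s=telemetry.observe();print(s['tool_pos'],s['orientation'],s['wrist_force'])
E
```

```text
[ 0.54555872 -0.02406968  0.07352033] [1.79980478e+02 3.15491215e-03 9.89013113e+01] [-0.98342576 -0.63429861 -1.91305408]
```

View pics/w3.png

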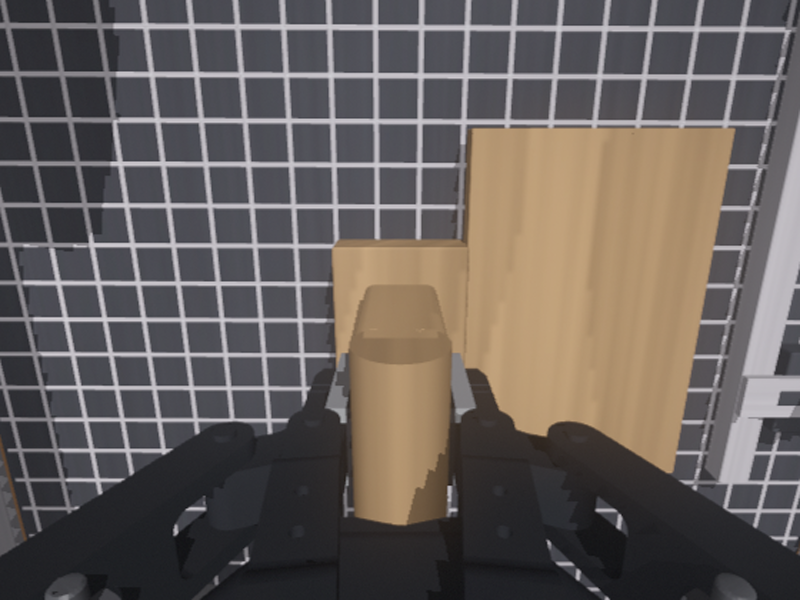

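The plaque now lies flush with the block and parallel to the far bar. Its far edge is near (713,300) and the bar near (755,300), leaving a gap of about 15 mm. I'll close in slowly.

>>> {"op": "play_rows", "data": {
  "increments": [
    [0.002,0.0003,0,0,0,0,0.01],
    [0.002,0.0003,0,0,0,0,0.01],
    [0.002,0.0003,0,0,0,0,0.01],
    [0.002,0.0003,0,0,0,0,0.01],
    [0.001,0.00015,0,0,0,0,0.01],
    [0.001,0.00015,0,0,0,0,0.01]
  ]
}}

```text
time_s: 9.68
tool_pos: [0.5555, -0.0226, 0.0735]
orientation: [-180.0, -0.0, 98.9]
wrist_force: [-1.0, 0.2, -1.0]
grip_width: 0.0233
grasp_force: 59.4
```

```bash
python3 - <<'E'
from h import *
import pickle
P=pickle.load(open('P3.pkl','rb'))
k=560/800
for z,pts in ((.034,[(470,130),(734,128),(712,300),(673,470)]),(.032,[(757,300),(787,100),(722,470)])):
    w=p2w(np.array(pts)*k,z,P); print((w[:,:2]@np.array([[.9885,-.1513],[.1513,.9885]])).round(4).tolist())
P=pose('wrist'); im=read_camera('wrist'); 
c=cv2.resize(im[60:340,400:560],None,fx=2,fy=2,interpolation=cv2.INTER_CUBIC); cv2.imwrite('pics/w4.png',c)
s=telemetry.observe();print(s['tool_pos'],s['orientation'],s['wrist_force'])
E
```

```text
[[0.5567, -0.0302], [0.6418, -0.0291], [0.6454, -0.0872], [0.6429, -0.1578]]
[[0.6629, -0.0877], [0.6584, -0.0204], [0.6639, -0.1592]]
[ 0.55564532 -0.02256987  0.0735196 ] [1.79991950e+02 2.64450756e-03 9.89009051e+01] [ 1.27259762  0.21460418 -0.75547536]
```

View pics/w4.png

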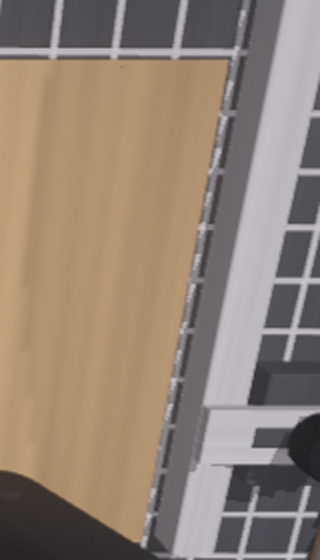

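The crop shows the plaque edge at (195,230) and the bar's top edge at (230,230), with about 7 mm left and the two parallel.

>>> {"op": "play_rows", "data": {
  "increments": [
    [0.001,0.00015,0,0,0,0,0.01],
    [0.001,0.00015,0,0,0,0,0.01],
    [0.001,0.00015,0,0,0,0,0.01],
    [0.001,0.00015,0,0,0,0,0.01],
    [0,0,0,0,0,0,0.01]
  ]
}}

```text
time_s: 10.15
tool_pos: [0.5596, -0.022, 0.0735]
orientation: [180.0, 0.0, 98.9]
wrist_force: [-0.4, -0.2, -1.9]
grip_width: 0.0234
grasp_force: 59.4
```

>>> {"op": "play_rows", "data": {
  "increments": [
    [0.0005,0.0001,0,0,0,0,0.01],
    [0.0005,0.0001,0,0,0,0,0.01],
    [0,0,0,0,0,0,0.01]
  ]
}}

```text
time_s: 10.4
tool_pos: [0.5604, -0.0218, 0.0735]
orientation: [180.0, 0.0, 98.9]
wrist_force: [-0.1, -0.4, -1.0]
grip_width: 0.0231
grasp_force: 59.4
```

>>> {"op": "play_rows", "data": {
  "increments": [
    [0.0005,0.0001,0,0,0,0,0.01],
    [0.0005,0.0001,0,0,0,0,0.01],
    [0,0,0,0,0,0,0.01]
  ]
}}

```text
time_s: 10.65
tool_pos: [0.5615, -0.0216, 0.0735]
orientation: [180.0, -0.0, 98.9]
wrist_force: [0.4, -0.1, -1.2]
grip_width: 0.0234
grasp_force: 59.4
```

>>> {"op": "play_rows", "data": {
  "increments": [
    [0.0004,0,0,0,0,0,0.01],
    [0.0004,0.0001,0,0,0,0,0.01],
    [0,0,0,0,0,0,0.01]
  ]
}}

```text
time_s: 10.9
tool_pos: [0.5623, -0.0215, 0.0735]
orientation: [180.0, 0.0, 98.9]
wrist_force: [-0.1, -0.4, -0.8]
grip_width: 0.0231
grasp_force: 59.4
```

>>> {"op": "play_rows", "data": {
  "increments": [
    [0.0003,0,0,0,0,0,0.01],
    [0.0003,0.0001,0,0,0,0,0.01],
    [0,0,0,0,0,0,0.01]
  ]
}}

```text
time_s: 11.15
tool_pos: [0.5628, -0.0214, 0.0735]
orientation: [180.0, 0.0, 98.9]
wrist_force: [0.2, 0.6, -0.9]
grip_width: 0.0234
grasp_force: 59.4
```

>>> {"op": "play_rows", "data": {
  "increments": [
    [0.0003,0,0,0,0,0,0.01],
    [0,0,0,0,0,0,0.01]
  ]
}}

```text
time_s: 11.32
tool_pos: [0.5631, -0.0214, 0.0735]
orientation: [180.0, 0.0, 98.9]
wrist_force: [-0.6, 0.3, -0.5]
grip_width: 0.0236
grasp_force: 59.4
```

```bash
cat > gap.py <<'E'
from h import *
P=pose('wrist'); im=read_camera('wrist').astype(int)
R=np.array([[.9885,-.1513],[.1513,.9885]])
for r in (110,150,190,230,270):
    row=im[r]; sat=row[:,2]-row[:,0]
    pe=max(np.where(sat[330:]>30)[0])+330 if (sat[330:]>30).any() else 0
    br=[c for c in range(pe+1,556) if row[c:c+4].mean()>140]
    a=p2w([(pe+.5,r)],.034,P)[0,:2]@R; b=p2w([(br[0],r)],.032,P)[0,:2]@R if br else [0,0]
    print(r,pe,br[:1],'gap mm',round((b[0]-a[0])*1000,1), row[pe-2:pe+16].mean(1).astype(int).tolist())
s=telemetry.observe();print(s['tool_pos'],s['wrist_force'],s['moment'])
E
python3 gap.py
```

```text
110 510 [514] gap mm 3.0 [143, 143, 131, 108, 106, 105, 106, 131, 167, 185, 190, 191, 193, 192, 192, 191, 191, 190]
150 503 [506] gap mm 2.5 [145, 146, 131, 108, 107, 108, 116, 153, 184, 192, 192, 194, 194, 193, 191, 191, 191, 190]
190 496 [499] gap mm 2.6 [147, 141, 124, 108, 108, 109, 143, 179, 191, 193, 194, 194, 193, 190, 190, 191, 191, 190]
230 488 [491] gap mm 2.6 [148, 147, 137, 117, 108, 108, 129, 166, 187, 192, 194, 194, 192, 190, 188, 190, 190, 190]
270 481 [488] gap mm 4.8 [147, 147, 133, 109, 108, 110, 115, 114, 108, 108, 147, 182, 191, 191, 191, 190, 190, 190]
[ 0.56310529 -0.02135812  0.07347852] [-0.85644202  0.8222011  -1.36342582] [-0.00536491  0.0815429  -0.01351968]
```

>>> {"op": "play_rows", "data": {
  "increments": [
    [0.0005,0.0001,0,0,0,0,0.01],
    [0.0005,0.0001,0,0,0,0,0.01],
    [0.0005,0.0001,0,0,0,0,0.01],
    [0,0,0,0,0,0,0.01]
  ]
}}

```text
time_s: 11.7
tool_pos: [0.5647, -0.0211, 0.0735]
orientation: [180.0, 0.0, 98.9]
wrist_force: [0.7, -0.2, -1.2]
grip_width: 0.0232
grasp_force: 59.4
```

>>> {"op": "play_rows", "data": {
  "increments": [
    [0.0003,0,0,0,0,0,0.01],
    [0.0002,0.0001,0,0,0,0,0.01],
    [0,0,0,0,0,0,0.01]
  ]
}}

```text
time_s: 11.95
tool_pos: [0.5651, -0.021, 0.0735]
orientation: [180.0, 0.0, 98.9]
wrist_force: [-0.2, -0.3, -2.1]
grip_width: 0.0232
grasp_force: 59.4
```

```bash
python3 gap.py
```

```text
110 510 [511] gap mm 1.5 [143, 143, 132, 143, 178, 189, 191, 192, 192, 192, 192, 191, 191, 190, 189, 188, 186, 185]
150 503 [504] gap mm 1.6 [146, 145, 146, 162, 184, 192, 193, 194, 194, 193, 192, 192, 191, 190, 189, 188, 187, 185]
190 495 [496] gap mm 1.6 [148, 146, 141, 154, 181, 192, 193, 194, 194, 192, 191, 190, 191, 191, 190, 188, 187, 187]
230 488 [489] gap mm 1.6 [149, 148, 140, 160, 187, 193, 193, 194, 192, 189, 188, 190, 190, 190, 189, 188, 187, 187]
270 481 [484] gap mm 2.7 [147, 148, 137, 115, 108, 108, 147, 183, 191, 190, 190, 191, 191, 190, 191, 191, 191, 190]
[ 0.56514148 -0.02100753  0.07351432] [-0.12918929  0.22968968 -1.5365869 ] [-0.0071671   0.03944118  0.0172323 ]
```

>>> {"op": "play_rows", "data": {
  "increments": [
    [0.0003,0,0,0,0,0,0.01],
    [0,0,0,0,0,0,0.01],
    [0,0,0,0,0,0,0.01]
  ]
}}

```text
time_s: 12.25
tool_pos: [0.5654, -0.021, 0.0735]
orientation: [180.0, 0.0, 98.9]
wrist_force: [-0.6, -0.4, -1.5]
grip_width: 0.0234
grasp_force: 59.4
```

>>> {"op": "play_rows", "data": {
  "increments": [
    [0.0003,0.0001,0,0,0,0,0.01],
    [0,0,0,0,0,0,0.01],
    [0,0,0,0,0,0,0.01]
  ]
}}

```text
time_s: 12.5
tool_pos: [0.5657, -0.0209, 0.0735]
orientation: [180.0, 0.0, 98.9]
wrist_force: [0.1, 0.3, -1.1]
grip_width: 0.0234
grasp_force: 59.4
```

>>> {"op": "play_rows", "data": {
  "increments": [
    [0.0003,0,0,0,0,0,0.01],
    [0,0,0,0,0,0,0.01],
    [0,0,0,0,0,0,0.01]
  ]
}}

```text
time_s: 12.75
tool_pos: [0.5659, -0.0209, 0.0735]
orientation: [-180.0, -0.0, 98.9]
wrist_force: [-1.0, -0.2, -0.5]
grip_width: 0.023
grasp_force: 59.4
```

>>> {"op": "play_rows", "data": {
  "increments": [
    [0.0003,0.0001,0,0,0,0,0.01],
    [0,0,0,0,0,0,0.01],
    [0,0,0,0,0,0,0.01]
  ]
}}

```text
time_s: 13.0
tool_pos: [0.566, -0.0208, 0.0734]
orientation: [-180.0, -0.0, 98.9]
wrist_force: [-2.0, -0.7, 0.3]
grip_width: 0.023
grasp_force: 59.5
```

>>> {"op": "play_rows", "data": {
  "increments": [
    [0.0003,0,0,0,0,0,0.01],
    [0,0,0,0,0,0,0.01],
    [0,0,0,0,0,0,0.01]
  ]
}}

```text
time_s: 13.25
tool_pos: [0.5661, -0.0208, 0.0733]
orientation: [-179.9, -0.0, 98.9]
wrist_force: [-4.8, -1.3, 0.9]
grip_width: 0.0234
grasp_force: 59.6
```

```bash
python3 gap.py | tail -1
```

```text
[ 0.56605054 -0.02074669  0.07331312] [-4.39266202 -0.06211002  1.22798013] [-0.14334665  0.87549328 -0.0727327 ]
```

Contact made: the plaque is flat on the far bar at about 4.5 N. I'll hold briefly, back off and go round to the plaque's right end.

>>> {"op": "play_rows", "data": {
  "increments": [
    [0,0,0,0,0,0,0.01],
    [0,0,0,0,0,0,0.01],
    [0,0,0,0,0,0,0.01],
    [-0.004,-0.0006,0,0,0,0,0.01],
    [-0.008,-0.0012,0,0,0,0,0.01],
    [0,0,0,0,0,0,0.01],
    [0.0031,-0.02,0,0,0,0,0.01],
    [0.0031,-0.02,0,0,0,0,0.01],
    [0.0031,-0.02,0,0,0,0,0.01],
    [0.0031,-0.02,0,0,0,0,0.01],
    [0.0031,-0.02,0,0,0,0,0.01],
    [0,0,0,0,0,0,0.01]
  ]
}}

```text
time_s: 14.3
tool_pos: [0.5714, -0.1264, 0.0742]
orientation: [179.8, 0.2, 98.7]
wrist_force: [0.2, -0.0, -0.8]
grip_width: 0.0237
grasp_force: 59.3
```

>>> {"op": "play_rows", "data": {
  "increments": [
    [0,0,0,0,0,0,0.01],
    [0,0,0,0,0,0,0.01],
    [0,0,0,0,0,0,0.01]
  ]
}}

```text
time_s: 14.55
tool_pos: [0.5698, -0.1217, 0.0734]
orientation: [-180.0, -0.0, 98.9]
wrist_force: [0.8, 0.6, -0.6]
grip_width: 0.0231
grasp_force: 59.3
```

```bash
python3 - <<'E'
from h import *
P=pose('wrist'); im=read_camera('wrist'); cv2.imwrite('pics/w5.png',cv2.resize(im,(800,600),interpolation=cv2.INTER_CUBIC))
import pickle; pickle.dump(P,open('P5.pkl','wb'))
s=telemetry.observe();p=s['tool_pos'];print(p,s['wrist_force']);print(p[0]*.9885+p[1]*.1513,-p[0]*.1513+p[1]*.9885)
E
```

```text
[ 0.56988045 -0.12160119  0.07339928] [ 0.79533601  0.39829335 -0.48138186]
0.5449285634661716 -0.2064256864976617
```

View pics/w5.png

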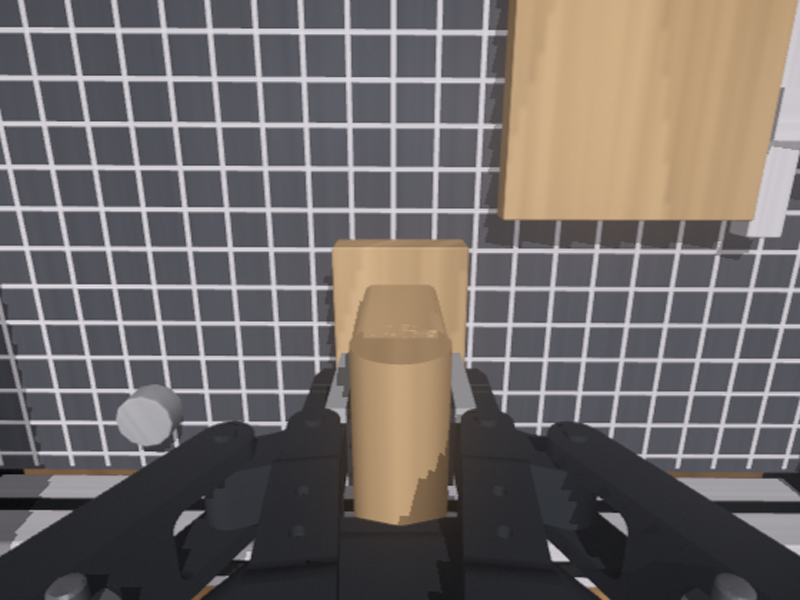

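The plaque is square on the far bar, with its right end at row 219. The block is at (400,243) and the way across is clear. I'll move across, and measure the side bar from the first top and scene pictures.

>>> {"op": "play_rows", "data": {
  "increments": [
    [0.01,0.0015,0,0,0,0,0.01],
    [0.018,0.0028,0,0,0,0,0.01],
    [0.018,0.0028,0,0,0,0,0.01],
    [0.018,0.0028,0,0,0,0,0.01],
    [0.012,0.0018,0,0,0,0,0.01],
    [0,0,0,0,0,0,0.01],
    [0,0,0,0,0,0,0.01]
  ]
}}

```text
time_s: 15.18
tool_pos: [0.646, -0.1099, 0.0732]
orientation: [-180.0, -0.0, 99.0]
wrist_force: [-0.6, -0.6, -0.8]
grip_width: 0.0235
grasp_force: 59.4
```

```bash
python3 - <<'E'
from h import *
out=[]
for c in ('top','scene'):
    im=cv2.imread(f'pics/{c}0.png'); P=pose(c)
    res=.0005; X,Y=np.meshgrid(np.arange(.70,.50,-res),np.arange(.12,-.03,-res),indexing='ij')
    W=np.stack([.9885*X-.1513*Y,.1513*X+.9885*Y,np.full_like(X,.032)],-1)
    p=w2p(W.reshape(-1,3),P).reshape(*X.shape,2).astype(np.float32)
    out.append(cv2.remap(im,p[...,0],p[...,1],cv2.INTER_CUBIC))
o=np.hstack(out)
for k in range(0,600,20): cv2.line(o,(k,0),(k,8 if k%100 else 16),(0,0,255),1)
cv2.imwrite('pics/side.png',o); print(o.shape)
E
```

```text
(400, 600, 3)
```

View pics/side.png

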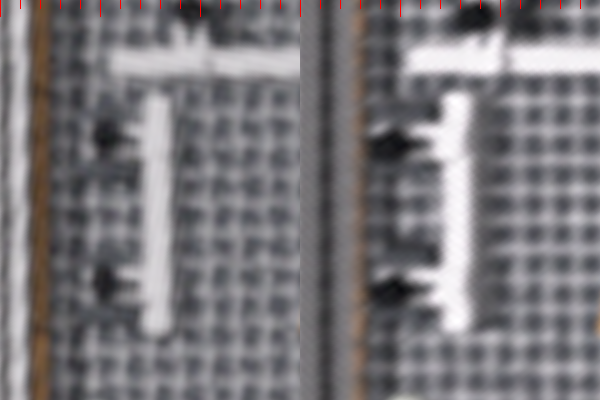

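Both panels put the side bar's face at u≈170, so the plaque has about 65 mm to travel. I'll slide it along the far stop with a slight bias towards that stop.

>>> {"op": "play_rows", "data": {
  "increments": [
    [-0.0004,0.003,0,0,0,-0.005,0.01],
    [-0.0004,0.003,0,0,0,0,0.01],
    [-0.0004,0.003,0,0,0,0,0.01],
    [-0.0004,0.003,0,0,0,0,0.01],
    [-0.0004,0.003,0,0,0,0,0.01],
    [-0.0004,0.003,0,0,0,0,0.01],
    [-0.0004,0.003,0,0,0,0,0.01],
    [-0.0004,0.003,0,0,0,0,0.01],
    [-0.0004,0.003,0,0,0,0,0.01],
    [-0.0004,0.003,0,0,0,0,0.01],
    [-0.0004,0.003,0,0,0,0,0.01],
    [0,0,0,0,0,0,0.01]
  ]
}}

```text
time_s: 16.18
tool_pos: [0.6416, -0.0771, 0.0734]
orientation: [180.0, -0.0, 98.6]
wrist_force: [-0.9, 0.4, -2.0]
grip_width: 0.023
grasp_force: 59.4
```

>>> {"op": "play_rows", "data": {
  "increments": [
    [-0.0004,0.003,0,0,0,0,0.01],
    [-0.0004,0.003,0,0,0,0,0.01],
    [-0.0004,0.003,0,0,0,0,0.01],
    [-0.0004,0.003,0,0,0,0,0.01],
    [-0.0004,0.003,0,0,0,0,0.01],
    [-0.0004,0.003,0,0,0,0,0.01],
    [-0.0004,0.003,0,0,0,0,0.01],
    [-0.0004,0.003,0,0,0,0,0.01],
    [-0.0004,0.003,0,0,0,0,0.01],
    [0,0,0,0,0,0,0.01]
  ]
}}

```text
time_s: 17.02
tool_pos: [0.638, -0.0501, 0.0734]
orientation: [180.0, -0.0, 98.6]
wrist_force: [0.5, 0.2, -1.9]
grip_width: 0.0233
grasp_force: 59.4
```

```bash
cat > st.py <<'E'
from h import *
s=telemetry.observe();p=s['tool_pos'];f=s['wrist_force'];print(p.round(4),s['orientation'].round(2),s['time_s'],"X' %.4f Y' %.4f Fx' %.1f Fy' %.1f"%(p[0]*.9885+p[1]*.1513,-p[0]*.1513+p[1]*.9885,f[0]*.9885+f[1]*.1513,-f[0]*.1513+f[1]*.9885),s['moment'].round(2))
E
python3 st.py; python3 gap.py
```

```text
[ 0.638  -0.0501  0.0734] [ 1.800e+02 -3.000e-02  9.864e+01] 17.0167 X' 0.6231 Y' -0.1460 Fx' 0.5 Fy' 0.1 [ 0.   -0.03 -0.05]
110 469 [519] gap mm 24.5 [84, 84, 85, 91, 101, 104, 105, 106, 106, 106, 107, 108, 106, 106, 108, 108, 110, 109]
150 463 [512] gap mm 24.8 [84, 84, 86, 94, 102, 106, 106, 107, 105, 107, 108, 108, 108, 108, 109, 110, 109, 110]
190 559 [] gap mm -761.2 [113, 112, 112]
230 559 [] gap mm -766.1 [111, 110, 110]
270 559 [] gap mm -771.3 [114, 114, 114]
[ 0.63807767 -0.05032734  0.07348502] [ 0.08404242  0.05490261 -1.25665599] [ 0.06310531 -0.06407269  0.00262272]
```

```bash
python3 - <<'E'
from h import *
a=read_camera('wrist'); b=read_camera('scene')
b=cv2.resize(b[140:300,220:420],None,fx=2,fy=2,interpolation=cv2.INTER_CUBIC)
cv2.imwrite('pics/w6.png',np.hstack([a[:400,160:560],cv2.copyMakeBorder(b,0,80,0,0,cv2.BORDER_CONSTANT)]))
E
```

```text
(no output)
```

View pics/w6.png

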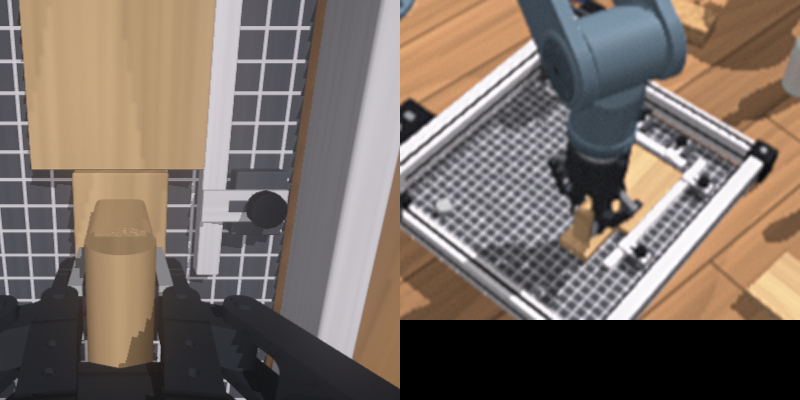

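The left panel shows the plaque's right end flush with the block and its far edge on the far bar. The right panel shows about 1–2 cm left to the side stop. From here I'll go by touch.

>>> {"op": "play_rows", "data": {
  "increments": [
    [-0.0003,0.002,0,0,0,0,0.01],
    [-0.0003,0.002,0,0,0,0,0.01],
    [-0.0002,0.0015,0,0,0,0,0.01],
    [-0.0002,0.0015,0,0,0,0,0.01],
    [-0.0001,0.001,0,0,0,0,0.01],
    [0,0,0,0,0,0,0.01],
    [0,0,0,0,0,0,0.01]
  ]
}}

```text
time_s: 17.75
tool_pos: [0.6369, -0.0427, 0.0734]
orientation: [-180.0, -0.0, 98.6]
wrist_force: [0.5, 0.4, -1.7]
grip_width: 0.0233
grasp_force: 59.4
```

>>> {"op": "play_rows", "data": {
  "increments": [
    [-0.0001,0.0005,0,0,0,0,0.01],
    [0,0.0005,0,0,0,0,0.01],
    [0,0,0,0,0,0,0.01]
  ]
}}

```text
time_s: 18.0
tool_pos: [0.6368, -0.042, 0.0735]
orientation: [-180.0, 0.0, 98.6]
wrist_force: [-0.2, -0.7, -1.3]
grip_width: 0.0237
grasp_force: 59.4
```

>>> {"op": "play_rows", "data": {
  "increments": [
    [-0.0001,0.0005,0,0,0,0,0.01],
    [0,0.0005,0,0,0,0,0.01],
    [0,0,0,0,0,0,0.01]
  ]
}}

```text
time_s: 18.25
tool_pos: [0.6367, -0.0408, 0.0734]
orientation: [-180.0, -0.0, 98.6]
wrist_force: [-0.7, -0.9, -0.9]
grip_width: 0.0238
grasp_force: 59.4
```

>>> {"op": "play_rows", "data": {
  "increments": [
    [-0.0001,0.0004,0,0,0,0,0.01],
    [0,0,0,0,0,0,0.01]
  ]
}}

```text
time_s: 18.42
tool_pos: [0.6366, -0.0404, 0.0735]
orientation: [-180.0, -0.0, 98.6]
wrist_force: [-0.3, -0.5, -1.9]
grip_width: 0.0237
grasp_force: 59.4
```

>>> {"op": "play_rows", "data": {
  "increments": [
    [-0.0001,0.0005,0,0,0,0,0.01],
    [0,0.0005,0,0,0,0,0.01],
    [0,0,0,0,0,0,0.01]
  ]
}}

```text
time_s: 18.67
tool_pos: [0.6366, -0.0394, 0.0735]
orientation: [-180.0, -0.0, 98.6]
wrist_force: [-0.8, -0.5, -1.8]
grip_width: 0.0232
grasp_force: 59.4
```

>>> {"op": "play_rows", "data": {
  "increments": [
    [-0.0001,0.0005,0,0,0,0,0.01],
    [0,0,0,0,0,0,0.01]
  ]
}}

```text
time_s: 18.83
tool_pos: [0.6365, -0.0389, 0.0735]
orientation: [180.0, -0.0, 98.6]
wrist_force: [0.1, 0.7, -1.6]
grip_width: 0.0234
grasp_force: 59.4
```

>>> {"op": "play_rows", "data": {
  "increments": [
    [-0.0001,0.0005,0,0,0,0,0.01],
    [0,0.0003,0,0,0,0,0.01],
    [0,0,0,0,0,0,0.01]
  ]
}}

```text
time_s: 19.08
tool_pos: [0.6364, -0.0381, 0.0735]
orientation: [180.0, -0.0, 98.6]
wrist_force: [0.7, 0.8, -1.0]
grip_width: 0.0234
grasp_force: 59.4
```

>>> {"op": "play_rows", "data": {
  "increments": [
    [-0.0001,0.0004,0,0,0,0,0.01],
    [0,0,0,0,0,0,0.01]
  ]
}}

```text
time_s: 19.25
tool_pos: [0.6363, -0.0378, 0.0735]
orientation: [180.0, -0.0, 98.6]
wrist_force: [0.3, -0.3, -2.0]
grip_width: 0.0232
grasp_force: 59.4
```

>>> {"op": "play_rows", "data": {
  "increments": [
    [-0.0001,0.0005,0,0,0,0,0.01],
    [0,0.0003,0,0,0,0,0.01],
    [0,0,0,0,0,0,0.01]
  ]
}}

```text
time_s: 19.5
tool_pos: [0.6363, -0.0376, 0.0736]
orientation: [180.0, 0.1, 98.6]
wrist_force: [-0.1, -4.4, -1.7]
grip_width: 0.0233
grasp_force: 59.4
```

>>> {"op": "play_rows", "data": {
  "increments": [
    [-0.0001,0.0004,0,0,0,0,0.01],
    [0,0,0,0,0,0,0.01]
  ]
}}

```text
time_s: 19.67
tool_pos: [0.6363, -0.0375, 0.0737]
orientation: [180.0, 0.1, 98.6]
wrist_force: [-0.7, -4.8, -1.9]
grip_width: 0.0234
grasp_force: 59.4
```

```bash
for i in 1 2 3; do python3 - <<'E'
from h import *
read_camera('top')
E
python3 st.py; done
```

```text
[ 0.6363 -0.0375  0.0737] [1.7999e+02 8.0000e-02 9.8610e+01] 19.7167 X' 0.6233 Y' -0.1333 Fx' -0.5 Fy' -6.1 [-1.06 -0.02  0.03]
[ 0.6363 -0.0375  0.0737] [1.7998e+02 8.0000e-02 9.8610e+01] 19.7667 X' 0.6233 Y' -0.1333 Fx' -1.0 Fy' -4.8 [-1.1  -0.04  0.06]
[ 0.6363 -0.0375  0.0737] [1.7998e+02 8.0000e-02 9.8610e+01] 19.8167 X' 0.6233 Y' -0.1334 Fx' -0.3 Fy' -5.4 [-1.07 -0.02 -0.01]
```

>>> {"op": "play_rows", "data": {
  "increments": [
    [0.0001,-0.0001,0,0,0,0,0.01],
    [0.0001,0,0,0,0,0,0.01],
    [0.0001,0,0,0,0,0,0.01],
    [0,0,0,0,0,0,0.01],
    [0,0,0,0,0,0,0.01],
    [0,0,0,0,0,0,0.01],
    [0,0,0,0,0,0,0.01],
    [0,0,0,0,0,0,0.01],
    [0,0,0,0,0,0,0.01]
  ]
}}

```text
time_s: 20.57
tool_pos: [0.6363, -0.0376, 0.0736]
orientation: [-180.0, 0.1, 98.6]
wrist_force: [-1.2, -5.4, -1.0]
grip_width: 0.0233
grasp_force: 59.5
```

```bash
python3 st.py; python3 - <<'E'
from h import *
# far gap, right part: rows above block
P=pose('wrist'); im=read_camera('wrist').astype(int)
R=np.array([[.9885,-.1513],[.1513,.9885]])
for r in (5,25,45,65,85,105,125,145,160):
    row=im[r]; sat=row[:,2]-row[:,0]; c=np.where(sat[250:420]>30)[0].max()+250
    a=p2w([(c+.5,r)],.034,P)[0,:2]@R
    print(r,c,(a*1000).round(1),row[c-2:c+7].mean(1).astype(int).tolist())
E
```

```text
[ 0.6363 -0.0376  0.0736] [-1.7998e+02  7.0000e-02  9.8610e+01] 20.5667 X' 0.6233 Y' -0.1334 Fx' -2.0 Fy' -5.2 [-1.04  0.13  0.05]
5 374 [662.8 -22.1] [155, 155, 149, 182, 208, 209, 210, 211, 211]
25 373 [663.  -29.9] [155, 152, 160, 190, 208, 209, 211, 211, 211]
45 371 [662.7 -37.9] [156, 155, 151, 183, 207, 208, 210, 211, 211]
65 370 [662.9 -46.2] [156, 155, 148, 182, 209, 209, 211, 211, 211]
85 368 [662.6 -54.7] [156, 156, 151, 160, 190, 208, 210, 211, 211]
105 367 [662.7 -63.5] [155, 154, 150, 185, 209, 208, 210, 210, 209]
125 366 [662.9 -72.6] [154, 154, 151, 183, 207, 209, 209, 209, 208]
145 364 [662.6 -82. ] [154, 153, 150, 159, 190, 207, 208, 209, 207]
160 363 [662.6 -89.3] [153, 153, 154, 181, 202, 206, 208, 208, 206]
```

The plaque is snug on both stops, at about 5 N on the side stop with a light bias into the far one. I'll hold one more second, then retract along −Y and lift.

>>> {"op": "play_rows", "data": {
  "increments": [
    [0,0,0,0,0,0,0.01],
    [0,0,0,0,0,0,0.01],
    [0,0,0,0,0,0,0.01],
    [0,0,0,0,0,0,0.01],
    [0,0,0,0,0,0,0.01],
    [0,0,0,0,0,0,0.01],
    [0,0,0,0,0,0,0.01],
    [0,0,0,0,0,0,0.01],
    [0,-0.0005,0,0,0,0,0.01],
    [0.0003,-0.002,0,0,0,0,0.01],
    [0.001,-0.006,0,0,0,0,0.01],
    [0.001,-0.0065,0,0,0,0,0.01]
  ]
}}

```text
time_s: 21.62
tool_pos: [0.6387, -0.0513, 0.0734]
orientation: [-180.0, -0.0, 98.6]
wrist_force: [1.4, 0.4, -1.8]
grip_width: 0.0233
grasp_force: 59.4
```

>>> {"op": "play_rows", "data": {
  "increments": [
    [0,0,0,0,0,0,0.01],
    [0,0,0.01,0,0,0,0.01],
    [0,0,0.03,0,0,0,0.01],
    [0,0,0.035,0,0,0,0.01],
    [0,0,0.035,0,0,0,0.01],
    [0,0,0.035,0,0,0,0.01],
    [0,0,0.035,0,0,0,0.01],
    [-0.007,-0.015,0.03,0,0,-0.115,0.01],
    [-0.013,-0.025,0.01,0,0,-0.115,0.01],
    [-0.013,-0.025,0,0,0,-0.115,0.01],
    [-0.013,-0.025,0,0,0,-0.115,0.01],
    [-0.013,-0.025,0,0,0,-0.115,0.01]
  ]
}}

```text
time_s: 22.62
tool_pos: [0.5791, -0.1672, 0.2949]
orientation: [179.9, -0.0, 65.4]
wrist_force: [0.6, -0.6, -1.6]
grip_width: 0.0232
grasp_force: 59.4
```

>>> {"op": "play_rows", "data": {
  "increments": [
    [-0.013,-0.025,0,0,0,-0.115,0.01],
    [-0.013,-0.025,0,0,0,-0.115,0.01],
    [-0.013,-0.025,0,0,0,-0.115,0.01],
    [-0.013,-0.025,0,0,0,-0.115,0.01],
    [-0.013,-0.025,0,0,0,-0.115,0.01],
    [-0.013,-0.025,0,0,0,-0.115,0.01],
    [-0.013,-0.025,0,0,0,-0.115,0.01],
    [-0.013,-0.025,0,0,0,-0.115,0.01],
    [-0.0125,-0.023,0,0,0,-0.115,0.01],
    [0,0,0,0,0,0,0.01],
    [0,0,0,0,0,0,0.01],
    [0,0,0,0,0,0,0.01]
  ]
}}

```text
time_s: 23.62
tool_pos: [0.4633, -0.3892, 0.2939]
orientation: [-180.0, -0.0, 6.4]
wrist_force: [-0.1, -0.3, -1.1]
grip_width: 0.0235
grasp_force: 59.4
```

```bash
python3 st.py
```

```text
[ 0.4633 -0.3892  0.2939] [-1.7998e+02 -3.0000e-02  6.4300e+00] 23.6167 X' 0.3991 Y' -0.4548 Fx' -0.2 Fy' -0.3 [ 0.02 -0.03  0.02]
```

>>> {"op": "play_rows", "data": {
  "increments": [
    [0,0,-0.035,0,0,0,0.01],
    [0,0,-0.035,0,0,0,0.01],
    [0,0,-0.035,0,0,0,0.01],
    [0,0,-0.035,0,0,0,0.01],
    [0,0,-0.035,0,0,0,0.01],
    [0,0,-0.03,0,0,0,0.01],
    [0,0,-0.02,0,0,0,0.01],
    [0,0,-0.01,0,0,0,0.01],
    [0,0,-0.004,0,0,0,0.01],
    [0,0,0,0,0,0,0.01],
    [0,0,0,0,0,0,0.01],
    [0,0,0,0,0,0,0.01]
  ]
}}

```text
time_s: 24.62
tool_pos: [0.4643, -0.3907, 0.0566]
orientation: [179.8, -0.1, 6.4]
wrist_force: [-0.3, -0.6, -0.7]
grip_width: 0.0233
grasp_force: 59.5
```

>>> {"op": "play_rows", "data": {
  "increments": [
    [0,0,-0.002,0,0,0,0.01],
    [0,0,-0.001,0,0,0,0.01],
    [0,0,-0.001,0,0,0,0.01],
    [0,0,0,0,0,0,0.01],
    [0,0,0,0,0,0,0.01]
  ]
}}

```text
time_s: 25.03
tool_pos: [0.4631, -0.3897, 0.0505]
orientation: [-180.0, 0.0, 6.4]
wrist_force: [-0.4, -0.1, -1.3]
grip_width: 0.0234
grasp_force: 59.5
```

>>> {"op": "play_rows", "data": {
  "increments": [
    [0,0,-0.0005,0,0,0,0.01],
    [0,0,-0.0005,0,0,0,0.01],
    [0,0,0,0,0,0,0.01],
    [0,0,0,0,0,0,0.01]
  ]
}}

```text
time_s: 25.37
tool_pos: [0.4632, -0.3898, 0.0497]
orientation: [180.0, 0.0, 6.4]
wrist_force: [-1.1, 0.5, 0.6]
grip_width: 0.0232
grasp_force: 59.7
```

Touching the bench. I'll open the fingers and retreat upward.

>>> {"op": "play_rows", "data": {
  "increments": [
    [0,0,-0.0002,0,0,0,0.01],
    [0,0,0,0,0,0,0.03],
    [0,0,0,0,0,0,0.05],
    [0,0,0,0,0,0,0.07],
    [0,0,0,0,0,0,0.0854],
    [0,0,0,0,0,0,0.0854],
    [0,0,0,0,0,0,0.0854],
    [0,0,0,0,0,0,0.0854],
    [0,0,0,0,0,0,0.0854],
    [0,0,0,0,0,0,0.0854]
  ]
}}

```text
time_s: 26.2
tool_pos: [0.4632, -0.3897, 0.0493]
orientation: [-180.0, 0.0, 6.4]
wrist_force: [0.3, 0.5, 0.1]
grip_width: 0.0853
grasp_force: 0.0
```

>>> {"op": "play_rows", "data": {
  "increments": [
    [0,0,0.01,0,0,0,0.0854],
    [0,0,0.025,0,0,0,0.0854],
    [0,0,0.035,0,0,0,0.0854],
    [0,0,0.035,0,0,0,0.0854],
    [0,0,0.035,0,0,0,0.0854],
    [0,0,0.035,0,0,0,0.0854],
    [0,0,0.03,0,0,0,0.0854],
    [-0.03,0,0,0,0,0,0.0854],
    [-0.03,0,0,0,0,0,0.0854],
    [-0.03,0,0,0,0,0,0.0854],
    [0,0,0,0,0,0,0.0854],
    [0,0,0,0,0,0,0.0854]
  ]
}}

```text
time_s: 27.2
tool_pos: [0.3722, -0.3899, 0.2554]
orientation: [179.9, -0.0, 6.2]
wrist_force: [-0.3, -0.2, -0.7]
grip_width: 0.0853
grasp_force: 0.0
```

```bash
python3 st.py; python3 - <<'E'
from h import *
read_camera('wrist'); print([(np.round(x['position'],3),x['conf']) for x in models.search_frame('wrist','push_block')])
R=np.array([[.9885,-.1513],[.1513,.9885]])
for c in ('top','scene'):
    read_camera(c); P=pose(c)
    print(c,[(np.round(x['position'],3),x['conf']) for x in models.search_frame(c,'push_block')][:1])
    for q in models.silhouettes(c,'plaque')[:4]:
        b=cv2.boxPoints(cv2.minAreaRect(cv2.findNonZero(q['pixels'].astype(np.uint8)))) if c=='top' else cv2.approxPolyDP(cv2.convexHull(cv2.findNonZero(q['pixels'].astype(np.uint8))),5,True)[:,0]
        w=p2w(b,.034,P)
        if abs(w.mean(0)[0]-.6)<.1 and abs(w.mean(0)[1])<.2: print((w[:,:2]@R*1000).round(0).tolist(),q['conf'])
E
```

```text
[ 0.3722 -0.3899  0.2554] [ 1.7993e+02 -4.0000e-02  6.2500e+00] 27.2 X' 0.3090 Y' -0.4417 Fx' -0.4 Fy' -0.1 [ 0.02 -0.01 -0.03]
[(array([ 0.466, -0.384,  0.013]), 0.77)]
top [(array([ 0.461, -0.378,  0.031]), 0.66)]
[[662.0, 38.0], [662.0, -96.0], [572.0, -95.0], [572.0, 38.0]] 0.76
scene [(array([ 0.481, -0.395,  0.031]), 0.91)]
[[658.0, 36.0], [662.0, -95.0], [585.0, -97.0], [579.0, 30.0]] 0.55
```

```bash
python3 -c "
from station import workorder
print(workorder.finish_job())"
```

```text
the job is handed in; nothing more can be done
None
```

The job is handed in: the plaque sits square in the corner against both stops, pushed there at about 5 N (brief readings to about 6 N), and the push block is back on the bench where it started. The last camera check agreed; no verdict came back.

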